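# Swing the green filter over the microscope lamp port and open the shutter

## Task

Get the lamp ready for green light: with a fingertip, push on an arm of the four-armed filter wheel until the green filter sits centred over the light port, then let go and press the red shutter button on the white console all the way down once the wheel is still. Never press the button while the green filter is off the port. The wheel only rests on its spindle, so turn it without lifting it, pick nothing up, leave the other things where they stand, and finish with the button released and the green filter still over the port.

Things in the scene. Friction and masses are not known exactly. Their poses are not given: they have to be found in the camera images.
- unit: Filter-changer unit, fixed to the bench: white plate 265 x 230 mm, 20 mm thick. Origin on the bench directly under the wheel's axis, z up. On its +x side stands a white lamp housing 75 x 100 mm, 50 mm high, spanning x = 130 to 205 mm, with a red line on top that points along x at the light port; a black light tube 32 mm wide runs from it inwards to x = 65 mm, top 34 mm above the bench.
- rotor: Filter wheel. Origin on its axis, 50 mm above the bench; +x along the arm with the green filter, z up. Four black arms 90 degrees apart, 10 mm wide, 55 to 70 mm above the bench, run from the hub to black filter rings 40 mm in diameter (57 to 69 mm above the bench) centred 85 mm from the axis; outer radius 105 mm. Counter-clockwise from above: green, blue, amber, red.
- hub (a point): Centre of the top of the wheel's aluminium hub (40 mm in diameter), on the wheel's axis, 75 mm above the bench. The wheel turns either way, at least half a turn from any start, with light friction (about 1.5 N at 55 mm radius), and stays where it is left. It is not fastened: it can be lifted up to 30 mm on its spindle, which is not allowed.
- green_filter (a point): Centre of the green filter's glass (33 mm in diameter), on its top face, 70 mm above the bench, 85 mm from the wheel's axis. Turns with the wheel.
- port (a point): Centre of the light port, a pale round window 18 mm in diameter on top of the black light tube, 36 mm above the bench and 85 mm from the wheel's axis. The green filter must come directly above it.
- console: Shutter console, fixed: white box 100 x 100 x 45 mm with a blue stripe and the red shutter button on top. Origin at the centre of its underside.
- shutter_top (a point): Centre of the red shutter button's top face (30 mm in diameter) on the console; pressed straight down.
- shutter (a joint): Travel of the shutter button: 0 released, 0.006 m fully down. It springs back; fully down takes about 5 N.
- objective: Bystander: small aluminium objective lens, 24 mm in diameter, 40 mm high, standing loose near a robot-side corner of the unit's plate. Origin under its centre.
- oil: Bystander: small oil bottle, 22 mm in diameter, 40 mm high, standing loose near the other robot-side corner of the unit's plate. Origin under its centre.
- slide_box: Bystander: blue slide box 35 x 85 x 30 mm, loose, just beyond the console. Origin under its centre.
- dish: Bystander: white closed dish, 60 mm in diameter, 18 mm high, loose. Origin under its centre.
- jar: Bystander: jar 48 mm in diameter, 60 mm high, loose. Origin under its centre.
- reagent: Bystander: amber bottle 60 mm in diameter, 130 mm high, loose. Origin under its centre.
- beaker: Bystander: empty open beaker, 64 mm in diameter, 80 mm high, loose. Origin under its centre.
Mind the look-alikes: they are no part of the job. Of the things that look like the console, the smallest one is meant.

How it is judged:
On the way, in this order (a step that is already met when the one before it is completed fails the run):
1. the green filter is over the light port and the wheel is still, its arms let go (horizontal distance between green_filter and port below 0.007 m and angular speed of rotor below 0.1 rad/s and contact force between the fingers and rotor below 0.3 N), for 0.2 s.
2. the shutter button is pressed down (value of joint shutter above 0.0045 m), for 0.05 s.
At the end, for the whole second after the job is handed in: The green filter's centre is within 7 mm horizontally of the port's centre, the wheel is still and down on its spindle, the button is released again after having been pressed at least 4.5 mm, and no bystander has moved more than 20 mm (horizontal distance between green_filter and port below 0.007 m and angular speed of rotor below 0.1 rad/s and z of rotor in the frame of unit below 0.055 m and value of joint shutter below 0.002 m and distance of each of objective, oil, slide_box, dish, jar, reagent, beaker from where it was at the start of the episode below 0.02 m); the robot touches nothing.
It fails at once if the shutter button is pressed (over 2.5 mm) while the green filter is more than 10 mm off the port (value of joint shutter above 0.0025 m and horizontal distance between green_filter and port above 0.01 m).
It fails at once if the wheel is lifted more than 6 mm on its spindle (z of rotor in the frame of unit above 0.056 m).
It fails at once if a bystander is moved more than 20 mm, or lifted or tipped over (distance of any of objective, oil, slide_box, dish, jar, reagent, beaker from where it was at the start of the episode above 0.02 m or angle between any of objective, oil, slide_box, dish, jar, reagent, beaker's own z axis and vertical above 0.6 rad).
It also fails if it takes over 51 s, if anything falls off the work surface, if the arm or the gripper's body presses on something with over 40 N, if the wrist force passes 120 N, or if a joint passes its speed limit or range.

## Robot

A 7-joint arm with a two-finger parallel gripper is mounted at the origin on the work surface. World frame = base frame: x ahead of the robot, y to its left, z up, the work surface at z = 0. Lengths are in m, angles in rad, forces in N, time in s.
With the tool pointing down it reaches from about 0.4 to 0.85 m from the base axis. Payload 4.5 kg.
Tool frame: the origin (TCP) lies between the finger pads; the fingertips stand 19 mm ahead of it and the grasp point (between the pads) is the TCP (ctrl.tip_extent is the distance from the TCP to the fingertips, in m); z points along the fingers, y is the line along which they close (so a half turn about z gives the same grasp; the last joint's range is limited). The gripper opens to 85 mm and grips with 20 to 120 N. Pads are 22 mm wide; open, the fingers measure 114 mm over their backs; the gripper's body (76 mm by 85 mm) begins 54 mm behind the grasp point. The pads swing forward as they close: fully open they stand 13 mm farther back than shut.
Start: joints at [-1.253, 0.689, -0.195, 1.565, 0.157, 0.902, -0.215], TCP at [0.175, 0.6, 0.25] pointing down, gripper open.
Joint ranges: [-3.01, 3.01], [-0.46, 2.08], [-1.47, 1.51], [0.13, 2.56], [-1, 4.14], [0.04, 2.09], [-2.66, 2.66]. Speed limits (rad/s): [2.57, 2.57, 3.14, 3.14, 3.14, 3.14, 3.14].

## Interface

Orientations are given as a unit quaternion [w, x, y, z].
In Python, from workcell import ctrl gives the robot as it stands.
- The arm moves only by the tool arm_command, never from a script. Its argument "targets" is a list of rows, each a list of 5 numbers: the opening, from 0 (shut) to 1 (fully open), then the shift along the world's x, y, z in units of 25 mm (1.0 is 25 mm), then the turn about the world's z in units of 5 degrees (1.0 is 5 degrees). A call has 1 to 8 rows; each row is the pose to reach, as a shift and turn from the pose commanded when the call began; what a row does not reach only later rows make up. A row lasts 1/10 s, in which the tool goes at most 50 mm and 8.59 degrees, less where a joint would pass 70% of its speed; a pose out of reach is approached as far as the arm can. A call with a gripper value outside its range is refused whole. The fingers move at their own pace and stop on an object; "grip_force" is the grip in N (left out, the last holds). Time passes only in rows, so rows that repeat a pose let the fingers close. It gives the time, the measured TCP pose, the force, the opening and the grip force at its end, in the units of the state.
- ctrl.get_state(): the state, without advancing time (a new reading comes with each control period).
- ctrl.capture(name): name is "scene" or "top" or "wrist"; returns (picture, depth): 420x560x3 uint8, red, green, blue; 420x560 float32, m along the optical axis (not along the pixel's ray), 0 where there is no reading.
- ctrl.get_calibration(name): a dict with "camera_matrix" (3x3 intrinsics, pixels), "eye" and "orientation" of the camera in the world; the wrist camera has in their place "hand_eye" (4x4, takes a point from camera to tool coordinates, whose origin is the TCP and whose axes are the flange's). Camera axes: x right, y down, z forward; pixel columns grow to the right and rows downward; lengths in m; the calibration is good to about 2 mm. A picture is of the moment at which its call begins: read the wrist's pose just before it. get_calibration takes no time and is no camera call.
- ctrl.hand_in(): hands the job in; it is judged then, once.
The state is a dict: "t": time; "joint_pos": joint angles; "qd": joint speeds; "effort": joint torques, N m; "position": TCP position; "ee_rot": TCP orientation; "wrist_force": force on the tool from outside, world axes, zero at the start; "torque": the same for the moment, N m; "gripper_width": finger opening in m; "grip_force": force on a finger pad.
Only numpy, scipy, OpenCV 4.12 (cv2) and the standard library are available. Lean on these libraries where they do the work, as an engineer would, in place of code of your own. Each camera call takes 0.05 s, during which the arm holds its last target. There are 200 camera calls.

## Working session

There is one attempt and no reset: what is moved stays moved. The work goes in short steps, Python scripts to look and compute and a tool call to move; the robot and the scene stay as the last step left them, time stands still between calls to the robot, and variables do not carry over. Pictures are saved under pics/ and viewed, at most 10 in all, crops included, and the job is handed in when it is done.

Besides the shell and the picture viewer there is one more tool, called after "Emit:" in YAML: its name, and indented under it one key for each argument. arm_command: Moves the arm, as the interface text tells. Its arguments: {"type":"object","properties":{"targets":{"type":"array","items":{"type":"array","items":{"type":"number"}}},"grip_force":{"type":"number"}},"required":["targets"]}

```bash
mkdir -p pics; cat > h.py <<'E'
import numpy as np,cv2
from workcell import ctrl
from scipy.spatial.transform import Rotation as R
def cam(n):
    c=ctrl.get_calibration(n);K=np.array(c["camera_matrix"])
    if n=="wrist":
        s=ctrl.get_state();q=np.array(s["ee_rot"]);T=np.eye(4);T[:3,:3]=R.from_quat(q[[1,2,3,0]]).as_matrix();T[:3,3]=s["position"]
        T=T@np.array(c["hand_eye"]);return K,T[:3,:3],T[:3,3]
    o=np.array(c["orientation"]);M=o if o.shape==(3,3) else R.from_quat(o[[1,2,3,0]]).as_matrix()
    return K,M,np.array(c["eye"])
def ray(C,uv,z):
    K,M,e=C;d=(np.c_[np.atleast_2d(uv),np.ones(len(np.atleast_2d(uv)))]@np.linalg.inv(K).T)@M.T
    return e+d*((z-e[2])/d[:,2])[:,None]
def proj(C,p):
    K,M,e=C;c=(np.atleast_2d(p)-e)@M;c=c@K.T;return c[:,:2]/c[:,2:]
E
python3 - <<'E'
from h import *
for n in("top","scene"):
    C=cam(n);i,d=ctrl.capture(n);np.savez(n,i=i,d=d);cv2.imwrite(f"pics/{n}.png",i[:,:,::-1]);print(n,C)
print(ctrl.get_state(),ctrl.tip_extent)
E
```

```text
top (array([[489.20805059,   0.        , 284.94441085],
       [  0.        , 489.20805059, 216.94220474],
       [  0.        ,   0.        ,   1.        ]]), array([[ 0.00247593, -0.99367735,  0.11224612],
       [-0.99999564, -0.00227983,  0.00187541],
       [-0.00160765, -0.11225027, -0.99367867]]), array([0.33537792, 0.01115289, 1.59450143]))
scene (array([[385.21486747,   0.        , 273.2495179 ],
       [  0.        , 385.21486747, 210.76940542],
       [  0.        ,   0.        ,   1.        ]]), array([[ 0.27318142,  0.70853867, -0.65064957],
       [ 0.96194309, -0.19690875,  0.189453  ],
       [ 0.00611618, -0.67764289, -0.73536569]]), array([ 1.20005322, -0.19200393,  0.84316968]))
{'t': 0.1, 'joint_pos': array([-1.25321575,  0.68992184, -0.19451456,  1.5662407 ,  0.15731164,
        0.90249036, -0.2151204 ]), 'qd': array([-4.51914857e-05, -2.63456022e-03, -4.44570624e-04, -9.95938174e-05,
        7.76071274e-04,  2.33842557e-05, -6.97986284e-04]), 'effort': array([-4.24800528e-03, -5.40602267e+01, -1.27170235e+00, -1.58983970e+01,
        9.34331532e-03,  4.41569966e-03,  7.37150373e-06]), 'position': array([0.17488371, 0.59946141, 0.24955034]), 'ee_rot': array([-5.28394422e-05,  1.41385429e-01,  9.89954274e-01, -8.32576898e-04]), 'wrist_force': array([0.97660058, 0.78142186, 0.1814744 ]), 'torque': array([ 0.0441089 ,  0.03888648, -0.01733089]), 'grip_force': 0.0, 'gripper_width': 0.08552964006725274} 0.019
```

View pics/top.png

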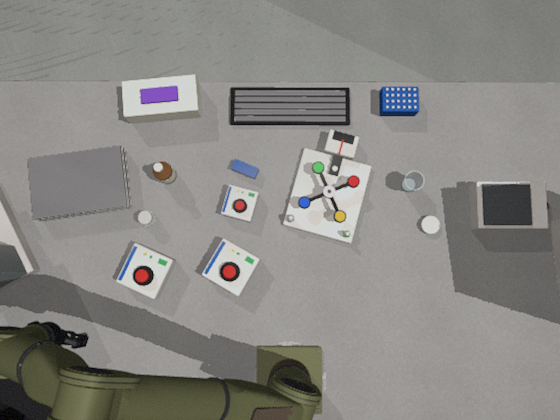

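View pics/scene.png

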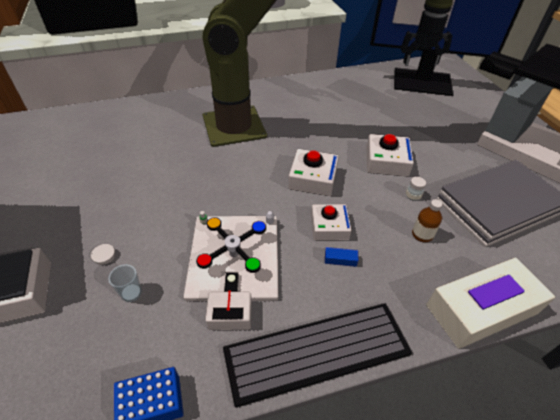

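The top view shows the wheel hub at about (330,191), green filter at (318,168), port at about (336,168), and the red line at (341,147). The smallest console is at (240,203), next to the blue slide box. The green filter is about 45° counter-clockwise from the port.

```bash
python3 - <<'E'
from h import *
def blobs(i,lo,hi,box,mn=15):
    h=cv2.cvtColor(i,cv2.COLOR_RGB2HSV);m=cv2.inRange(h,lo,hi);k=np.zeros_like(m);x0,y0,x1,y1=box;k[y0:y1,x0:x1]=m[y0:y1,x0:x1]
    n,l,s,c=cv2.connectedComponentsWithStats(k);return [(c[j],s[j,4]) for j in range(1,n) if s[j,4]>=mn]
cs={'g':((45,120,50),(80,255,255)),'b':((105,150,50),(125,255,255)),'a':((15,150,80),(30,255,255)),'r':((0,170,80),(8,255,255)),'r2':((172,150,80),(180,255,255))}
for n,boxes in (("top",((285,130,375,245),(215,180,262,225))),("scene",((180,205,285,330),(310,195,355,242)))):
    i=np.load(n+".npz")["i"];C=cam(n)
    for k,(lo,hi) in cs.items():
        for c,a in blobs(i,lo,hi,boxes[0]): print(n,'wheel',k,c.round(1),a,ray(C,c,.07).round(4))
        for c,a in blobs(i,lo,hi,boxes[1]): print(n,'cons',k,c.round(1),a,ray(C,c,.055).round(4))
i=np.load("top.npz")["i"]
cv2.imwrite("pics/c.png",cv2.resize(i[125:250,205:375,::-1],None,fx=4.5,fy=4.5,interpolation=cv2.INTER_CUBIC))
E
```

```text
top wheel g [319.9 168.2] 23 [[ 0.6633 -0.0963  0.07  ]]
top wheel b [303.9 202. ] 96 [[ 0.5551 -0.0457  0.07  ]]
top wheel a [339.4 215.9] 95 [[ 0.5112 -0.1566  0.07  ]]
top wheel r [352.9 180.8] 63 [[ 0.6231 -0.2007  0.07  ]]
scene wheel g [252.3 263.4] 144 [[ 0.6693 -0.0891  0.07  ]]
scene wheel b [258.4 226.4] 107 [[ 0.5593 -0.0456  0.07  ]]
scene cons b [346.  216.8] 35 [[0.5778 0.1976 0.055 ]]
scene wheel a [213.3 222.5] 106 [[ 0.5141 -0.1576  0.07  ]]
scene wheel r [203.5 259.3] 117 [[ 0.6253 -0.201   0.07  ]]
scene wheel r [228.3 300.7] 36 [[ 0.753  -0.1649  0.07  ]]
scene cons r [329.2 209.9] 78 [[0.5413 0.1623 0.055 ]]
```

View pics/c.png

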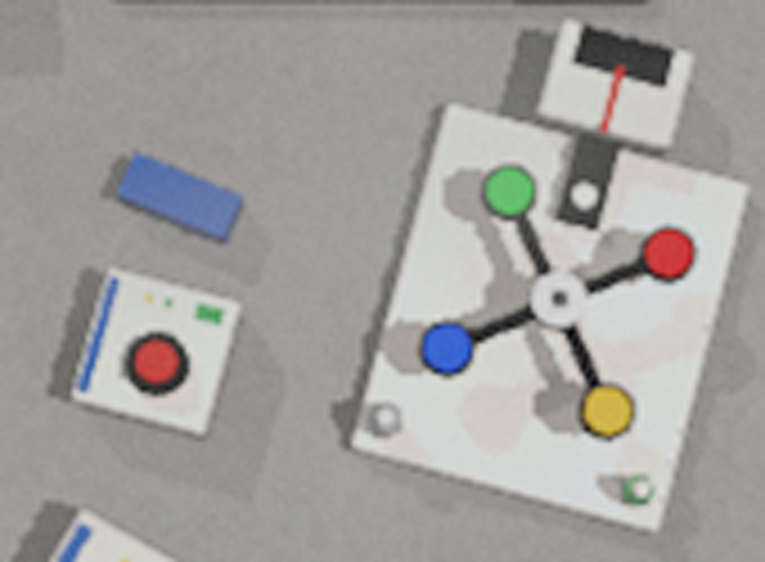

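```bash
python3 - <<'E'
from h import *
C=cam("top");o=np.array([205,125]);f=lambda u:(np.array(u)+.5)/4.5+o-.5
p=ray(C,f((585,196)),.036)[0];b=ray(C,f((157,363)),.052)[0];h=ray(C,f((558,298)),.075)[0];g=ray(C,f((510,191)),.07)[0]
print('port',p,'hub',h,'green',g,np.hypot(*(p-h)[:2]),np.hypot(*(g-h)[:2]))
l=ray(C,f([(604,130),(621,68)]),.05);d=l[1]-l[0];print('line',l,np.degrees(np.arctan2(d[1],d[0])))
hub=np.array([.590,-.1235]);S=cam("scene")
for n in((p,'port'),(g,'g'),(l[1],'l')): v=n[0][:2]-hub;print(n[1],np.degrees(np.arctan2(v[1],v[0])))
dd=np.load("top.npz")["d"];print('depth z btn',C[2][2]+ (ray(C,(239.9,205.7),0)[0]-C[2])[2]*dd[206,240]/ ((ray(C,(239.9,205.7),0)[0]-C[2])@C[1][:,2]))
print('btn',b)
# port in scene: bright blob near (232,278)
i=np.load("scene.npz")["i"];m=cv2.inRange(cv2.cvtColor(i,cv2.COLOR_RGB2GRAY)[268:292,222:242],150,255);n,L,s,c=cv2.connectedComponentsWithStats(m)
for j in range(1,n):print(s[j,4],c[j]+[222,268],ray(S,c[j]+[222,268],.036))
E
```

```text
port [ 0.67093211 -0.14653152  0.036     ] hub [ 0.58995223 -0.12307599  0.075     ] green [ 0.66708677 -0.09026091  0.07      ] 0.0843083804770011 0.0838246234440774
line [[ 0.71607426 -0.15915394  0.05      ]
 [ 0.76161211 -0.17182009  0.05      ]] -15.543676575674736
port -15.885201180028407
g 23.325248994522603
l -15.725400413947416
depth z btn 0.06635829034718554
btn [0.54664147 0.15876806 0.052     ]
100 [235.54 272.98] [[ 0.66254616 -0.13138859  0.036     ]]
40 [222.8 282.5] [[ 0.68104401 -0.16691297  0.036     ]]
36 [231.13888889 277.61111111] [[ 0.67282337 -0.14460277  0.036     ]]
```

Emit:
arm_command:
  targets:
    - [0,1.4,-1.3,0,0]
    - [0,2.8,-2.6,0,0]
    - [0,4.2,-3.9,0,0]
    - [0,5.6,-5.2,0,0]
    - [0,7,-6.5,0,0]
    - [0,8.4,-7.8,0,0]
    - [0,9,-9.7,0,0]
    - [0,9.5,-11.6,0,0]

```text
t: 0.9
position: [0.4137, 0.308, 0.2499]
ee_rot: [0.0, 0.142, 0.99, -0.0]
wrist_force: [1.1, -0.6, -0.3]
gripper_width: 0.0001
grip_force: 0.0
```

Emit:
arm_command:
  targets:
    - [0,0.5,-1.9,0,0]
    - [0,1,-3.8,0,0]
    - [0,1.5,-5.7,0,0]
    - [0,2,-7.6,0,0]
    - [0,2.5,-9.5,0,0]
    - [0,3,-11.4,0,0]
    - [0,3.6,-13.3,0,0]
    - [0,4.2,-15.2,0,0]

```text
t: 1.7
position: [0.5175, -0.072, 0.2502]
ee_rot: [-0.0, 0.141, 0.99, 0.0]
wrist_force: [0.8, -0.4, -0.0]
gripper_width: 0.0003
grip_force: 0.0
```

```bash
python3 - <<'E'
from h import *
C=cam("wrist");i,d=ctrl.capture("wrist");cv2.imwrite("pics/w1.png",i[:,:,::-1])
print(C[2],proj(C,[[.590,-.1235,.075],[.667,-.09,.07],[.671,-.1465,.036],[.521,-.081,.05]]))
h=cv2.cvtColor(i,cv2.COLOR_RGB2HSV)
for k,lo,hi in(('g',(45,100,50),(80,255,255)),('b',(105,150,50),(125,255,255)),('a',(15,150,80),(30,255,255))):
    n,l,s,c=cv2.connectedComponentsWithStats(cv2.inRange(h,lo,hi))
    for j in range(1,n):
        if s[j,4]>150:print(k,c[j],s[j,4],ray(C,c[j],.07))
E
```

```text
[ 0.44078849 -0.04891556  0.37370487] [[251.84197574 283.99790877]
 [308.26644681 339.56636395]
 [257.52696315 335.00287815]
 [275.11037825 195.03915587]]
g [153.79787234 157.97340426] 188 [[ 0.45698577 -0.16720102  0.07      ]]
g [504.45098039 196.52941176] 255 [[0.57286211 0.11109716 0.07      ]]
b [325.13764045 226.63014981] 1068 [[ 0.55627383 -0.04466336  0.07      ]]
b [516.18627451 261.87018256] 2958 [[0.63878437 0.11538049 0.07      ]]
a [189.59128823 214.96478221] 1079 [[ 0.51232983 -0.15641707  0.07      ]]
```

View pics/w1.png

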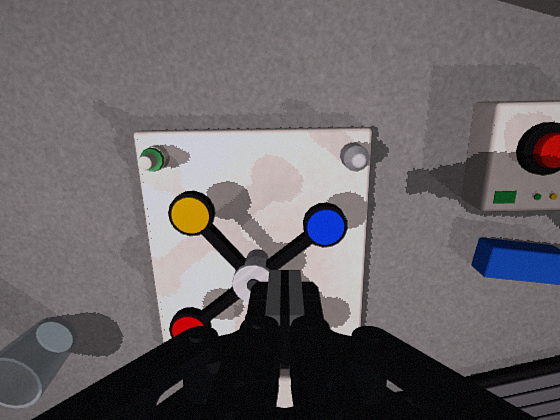

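The wrist view looks from behind the fingers, with the hub at (251,284), blue at (325,226) and amber at (190,215). These agree with the top measurement to a few mm. Next I'll descend between blue and amber.

Emit:
arm_command:
  targets:
    - [0,0.1,-0.4,-1.8,0]
    - [0,0.1,-0.4,-3.6,0]
    - [0,0.1,-0.4,-5.2,0]
    - [0,0.1,-0.4,-6.4,0]
    - [0,0.1,-0.4,-7.3,0]
    - [0,0.1,-0.4,-7.3,0]

```text
t: 2.35
position: [0.5178, -0.0794, 0.0651]
ee_rot: [-0.003, 0.141, 0.99, -0.0]
wrist_force: [0.1, -0.0, 0.9]
gripper_width: -0.0001
grip_force: 0.0
```

Emit:
arm_command:
  targets:
    - [0,0.3,0,0.1,0]
    - [0,0.6,0,0.1,0]
    - [0,0.9,0,0.1,0]
    - [0,1.2,0,0.1,0]
    - [0,1.5,0,0.1,0]
    - [0,1.75,0,0.1,0]
    - [0,2.0,0,0.1,0]
    - [0,2.1,0,0.1,0]

```text
t: 3.15
position: [0.5731, -0.0796, 0.0702]
ee_rot: [0.0, 0.141, 0.99, 0.0]
wrist_force: [-2.2, 1.6, -0.4]
gripper_width: -0.0
grip_force: 1.1
```

```bash
cat >> h.py <<'E'
def wheel(n):
    C=cam(n);i,d=ctrl.capture(n);h=cv2.cvtColor(i,cv2.COLOR_RGB2HSV);P={}
    hub=np.array([.590,-.1235])
    for k,lo,hi in(('g',(45,120,50),(80,255,255)),('b',(105,150,50),(125,255,255)),('a',(15,150,80),(30,255,255)),('r',(0,150,80),(8,255,255))):
        nn,l,s,c=cv2.connectedComponentsWithStats(cv2.inRange(h,lo,hi))
        for j in range(1,nn):
            p=ray(C,c[j],.07)[0][:2]
            if s[j,4]>20 and abs(np.hypot(*(p-hub))-.085)<.012:
                a=np.degrees(np.arctan2(*(p-hub)[::-1]))-90*'gbar'.index(k);print(n,k,s[j,4],c[j].round(1),p.round(4),'green angle',round((a+180)%360-180,1))
    return i
E
python3 -c "
from h import *
for n in('scene','wrist'): cv2.imwrite(f'pics/{n}2.png',wheel(n)[:,:,::-1])"
```

```text
scene g 147 [239.5 269. ] [ 0.6767 -0.1225] green angle 0.6
scene b 116 [264.2 235.3] [ 0.5925 -0.0388] green angle -1.7
scene r 110 [198.8 249. ] [ 0.5909 -0.2074] green angle 0.6
wrist b 3573 [400.2 314.4] [ 0.5877 -0.0354] green angle 1.5
wrist a 7076 [109.8 176.3] [ 0.5049 -0.1218] green angle -1.2
wrist r 856 [ 19.2 402.8] [ 0.5852 -0.2015] green angle -3.5
```

Emit:
arm_command:
  targets:
    - [0,0.15,0,0,0]
    - [0,0.3,0,0,0]
    - [0,0.4,0,0,0]
    - [0,0.44,0,0,0]
    - [0,0.44,0,0,0]

```text
t: 3.75
position: [0.5838, -0.0802, 0.0703]
ee_rot: [0.0, 0.142, 0.99, -0.0]
wrist_force: [-1.1, 0.1, -0.4]
gripper_width: 0.0
grip_force: 0.4
```

```bash
sed -i 's/    hub=np.array(\[.590,-.1235\])/    hub=np.array([.592,-.1233] if n=="scene" else [.590,-.1235])/' h.py
python3 -c "
from h import *
for n in('scene','wrist'): i=wheel(n)
C=cam('scene')"
```

```text
scene g 147 [231.2 270.2] [ 0.6748 -0.1424] green angle -13.0
scene b 124 [265.4 241.3] [ 0.6123 -0.041 ] green angle -13.8
scene r 99 [198.4 242.7] [ 0.571  -0.2053] green angle -14.4
wrist b 2160 [405.8 326.1] [ 0.6042 -0.0348] green angle -9.1
wrist a 7781 [153.  137.4] [ 0.5073 -0.1029] green angle -14.0
wrist r 624 [  9.6 363.6] [ 0.5761 -0.1958] green angle -10.9
```

Emit:
arm_command:
  targets:
    - [0,0.05,0,0,0]
    - [0,0.08,0,0,0]
    - [0,0.08,0,0,0]
    - [0,-0.2,0,0,0]
    - [0,-0.6,0,0,0]
    - [0,-1,0,0,0]

```text
t: 4.45
position: [0.5586, -0.0798, 0.0705]
ee_rot: [0.001, 0.141, 0.99, 0.0]
wrist_force: [0.6, 0.4, 0.9]
gripper_width: -0.0001
grip_force: 0.0
```

Emit:
arm_command:
  targets:
    - [0,-0.6,0,0,0]
    - [0,-0.6,0,1.5,0]
    - [0,-0.6,0.5,3.4,0]
    - [0,-0.6,2.3,4.2,0]
    - [0,-0.6,4.2,4.2,0]
    - [0,-0.6,6.1,4.2,0]
    - [0,-0.6,7,4.2,0]
    - [0,-0.6,7,4.2,0]

```text
t: 5.25
position: [0.5434, 0.1012, 0.1759]
ee_rot: [0.001, 0.137, 0.991, 0.002]
wrist_force: [-0.2, -1.1, -0.5]
gripper_width: 0.0003
grip_force: 0.0
```

```bash
python3 -c "
from h import *
print(cam('wrist')[2],ctrl.get_state()['position'])
for n in('scene','wrist','top'): i=wheel(n);cv2.imwrite(f'pics/{n}3.png',i[:,:,::-1]); np.savez(n+'3',i=i)
a=cv2.imread('pics/scene3.png')[190:310,170:370];b=cv2.imread('pics/top3.png')[125:250,205:375]
cv2.imwrite('pics/m3.png',np.vstack([cv2.resize(a,(480,288)),cv2.resize(b,(408,300)).copy() if 0 else cv2.resize(b,(480,300))]))
"
```

```text
[0.46621494 0.12310623 0.29930631] [0.54343093 0.10116737 0.17587665]
scene g 148 [230.  270.2] [ 0.6741 -0.145 ] green angle -14.8
scene b 123 [265.5 242.2] [ 0.615  -0.0414] green angle -15.7
scene a 103 [234.  217.1] [ 0.51   -0.1007] green angle -15.4
scene r 98 [198.3 242. ] [ 0.5687 -0.2052] green angle -15.9
wrist b 912 [129.5 348.6] [ 0.6082 -0.0416] green angle -12.5
wrist a 532 [  6.7 254.3] [ 0.5131 -0.0913] green angle -22.7
top g 71 [335.9 165.9] [ 0.6709 -0.1473] green angle -16.4
top b 59 [302.9 185.4] [ 0.6079 -0.0425] green angle -12.5
top a 93 [321.7 217.2] [ 0.5069 -0.1012] green angle -15.0
top r 24 [355.2 199.8] [ 0.5623 -0.2071] green angle -18.3
```

View pics/wrist3.png

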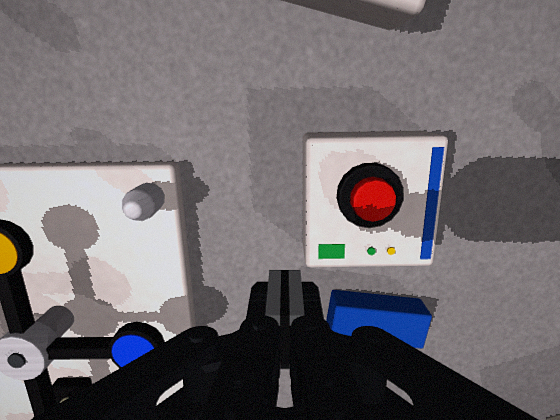

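View pics/m3.png

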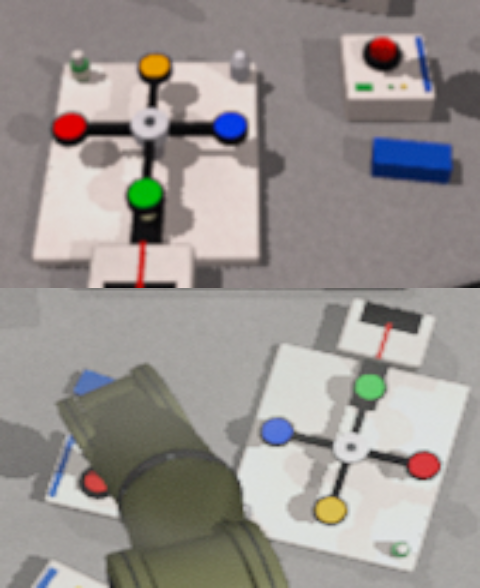

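The wheel is aligned: the green angle is about -15.4° against the port at -15.4°, and green covers the port in line with the red line. In the wrist view the button top is at (374,199). Next I'll triangulate the button.

```bash
python3 - <<'E'
from h import *
def red(i,box):
    x0,y0,x1,y1=box;h=cv2.cvtColor(i,cv2.COLOR_RGB2HSV)[y0:y1,x0:x1]
    m=cv2.inRange(h,(0,110,60),(9,255,255))|cv2.inRange(h,(171,110,60),(180,255,255));n,l,s,c=cv2.connectedComponentsWithStats(m);j=1+s[1:,4].argmax();return c[j]+[x0,y0],s[j]
A=[]
for n,i,b in(("top",np.load("top.npz")["i"],(215,180,262,225)),("scene",np.load("scene.npz")["i"],(310,195,355,242)),("wrist",np.load("wrist3.npz")["i"],(335,160,405,230))):
    c,s=red(i,b);C=cam(n);d=ray(C,c,0)[0]-C[2];d/=np.linalg.norm(d);A.append((C[2],d));print(n,c,s,ray(C,c,.06),ray(C,c,.066))
P=[np.eye(3)-np.outer(d,d) for e,d in A];print(np.linalg.solve(sum(P),sum(p@e for p,(e,d) in zip(P,A))))
E
```

```text
top [239.38461538 205.        ] [20 20 10 11 78] [[0.54643232 0.15837927 0.06      ]] [[0.54560708 0.1578036  0.066     ]]
scene [329.16483516 209.78021978] [14 10 12 10 91] [[0.54505942 0.16026863 0.06      ]] [[0.55007745 0.15756981 0.066     ]]
wrist [372.68424396 198.70775095] [  15   17   46   45 1574] [[0.54721384 0.15595693 0.06      ]] [[0.54519146 0.15497761 0.066     ]]
[0.54660782 0.15769209 0.06202029]
```

Emit:
arm_command:
  targets:
    - [0,0.1,1.2,-0.8,0]
    - [0,0.1,2.2,-2,0]
    - [0,0.1,2.2,-3.2,0]
    - [0,0.1,2.2,-3.4,0]
    - [0,0.1,2.2,-3.4,0]

```text
t: 5.9
position: [0.5457, 0.1474, 0.0897]
ee_rot: [-0.001, 0.143, 0.99, -0.001]
wrist_force: [-0.6, -0.1, 0.4]
gripper_width: 0.0002
grip_force: 0.0
```

Emit:
arm_command:
  targets:
    - [0,0,0,-0.1,0]
    - [0,0,0,-0.2,0]
    - [0,0,0,-0.3,0]
    - [0,0,0,-0.4,0]
    - [0,0,0,-0.45,0]
    - [0,0,0,-0.45,0]

```text
t: 6.5
position: [0.5471, 0.1494, 0.0801]
ee_rot: [0.001, 0.142, 0.99, -0.0]
wrist_force: [1.0, -2.3, 8.6]
gripper_width: -0.0002
grip_force: 4.0
```

Fingertip is 8 mm off centre in y, so I'll lift, centre and press again.

Emit:
arm_command:
  targets:
    - [0,0,0,0.3,0]
    - [0,0,0,0.6,0]
    - [0,0,0.32,0.6,0]
    - [0,0,0.32,0.6,0]
    - [0,0,0.32,0.6,0]

```text
t: 7.0
position: [0.5454, 0.1589, 0.0938]
ee_rot: [-0.0, 0.141, 0.99, 0.0]
wrist_force: [-0.2, -0.1, -0.1]
gripper_width: 0.0004
grip_force: 0.0
```

Emit:
arm_command:
  targets:
    - [0,0,0,-0.2,0]
    - [0,0,0,-0.4,0]
    - [0,0,0,-0.5,0]
    - [0,0,0,-0.6,0]
    - [0,0,0,-0.6,0]
    - [0,0,0,-0.6,0]

```text
t: 7.6
position: [0.5459, 0.1579, 0.08]
ee_rot: [0.0, 0.141, 0.99, -0.0]
wrist_force: [-2.2, -0.4, 11.8]
gripper_width: -0.0003
grip_force: 5.9
```

Emit:
arm_command:
  targets:
    - [0,0,0,-0.08,0]
    - [0,0,0,-0.08,0]
    - [0,0,0,-0.08,0]

```text
t: 7.9
position: [0.546, 0.158, 0.0797]
ee_rot: [0.001, 0.141, 0.99, -0.0]
wrist_force: [-5.6, -1.5, 27.0]
gripper_width: 0.0001
grip_force: 13.3
```

Bottomed out: it stiffens sharply at tip z 0.061, about 6 mm below the depth-measured top at 0.066. Releasing.

Emit:
arm_command:
  targets:
    - [0,0,0,0.5,0]
    - [0,0,0,1.5,0]
    - [0,0,0,3,0]
    - [0,-0.6,0,4.5,0]
    - [0,-2,0,5,0]
    - [0,-3,0,5,0]
    - [0,-3,0,5,0]
    - [0,-3,0,5,0]

```text
t: 8.7
position: [0.4709, 0.1579, 0.2021]
ee_rot: [0.0, 0.141, 0.99, -0.0]
wrist_force: [0.2, -1.1, 0.4]
gripper_width: -0.0002
grip_force: 0.0
```

```bash
python3 -c "
from h import *
i=wheel('scene');cv2.imwrite('pics/s4.png',cv2.resize(i[180:330,150:380,::-1],None,fx=3,fy=3))
C=cam('wrist');w,d=ctrl.capture('wrist');u=proj(C,[.546,.158,.066])[0].round().astype(int);print(u)
h=cv2.cvtColor(w,cv2.COLOR_RGB2HSV);m=cv2.inRange(h,(0,110,60),(9,255,255))>0
v,uu=np.nonzero(m);k=(abs(v-u[1])<40)&(abs(uu-u[0])<40);v,uu=v[k],uu[k];dd=d[v,uu];r=ray(C,np.c_[uu,v],0)-C[2];z=C[2][2]+r[:,2]*dd/(r@C[1][:,2]);print(len(z),np.median(z[dd>0]))
"
```

```text
scene g 148 [230.  270.2] [ 0.6741 -0.145 ] green angle -14.8
scene b 122 [265.5 242.2] [ 0.6149 -0.0415] green angle -15.6
scene a 101 [234. 217.] [ 0.5096 -0.1007] green angle -15.4
scene r 100 [198.5 241.9] [ 0.5685 -0.2047] green angle -16.1
[309 293]
359 0.06649230131809647
```

View pics/s4.png

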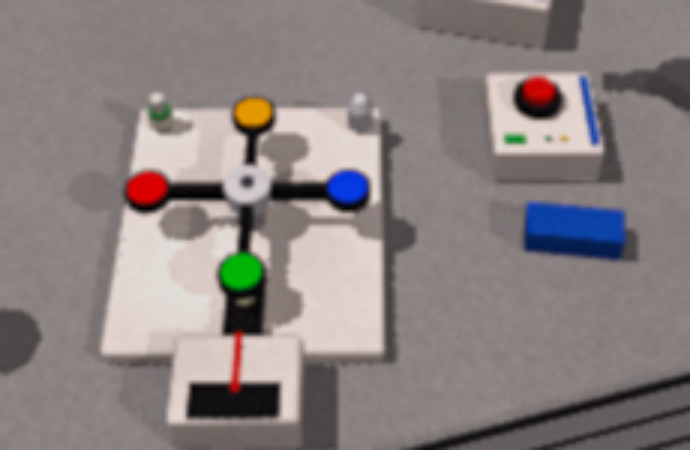

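The green filter at crop (241,271) sits over the port, in line with the tube. The button is back up at z 0.0665, and the objective, oil bottle and slide box look undisturbed.

```bash
python3 -c "
from workcell import ctrl
print(ctrl.hand_in())"
```

```text
the job is handed in; nothing more can be done
None
```

I turned the wheel until the green filter was centred over the port (measured within about 1°), pressed the shutter button to its stop and released it, and handed the job in; no verdict came back.

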